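Pack and latch the cool box

ROBOT

A 6-joint arm with a two-finger parallel gripper is mounted at the origin on a cart in front of the work surface, level with it; the furniture and walls round the work are solid. World frame = base frame: x ahead of the robot, y to its left, z up, the work surface at z = 0. Lengths are in m, angles in rad, forces in N, time in s.
With the tool pointing down it reaches from about 0.3 to 0.875 m from the base axis. Payload 6.4 kg.
Tool frame: the origin (TCP) lies at the very end of the fingers, on their centre line; the grasp point (between the pads) lies 19 mm behind it; z points along the fingers, y is the line along which they close (so a half turn about z gives the same grasp; the last joint's range is limited). The gripper opens to 88 mm and grips with 3 to 60 N. Pads are 18 mm wide; open, the fingers measure 123 mm over their backs; the gripper's body (75 mm by 187 mm) begins 45 mm behind the grasp point.
Start: joints at [-1.361, 0.181, 1.607, -0, 1.354, -0.206], TCP at [0.232, -0.526, 0.239] pointing down, gripper open.
Joint ranges: [-2.99, 2.99], [-0.89, 2.07], [0.3, 2.58], [-1.14, 4.28], [0, 2.63], [-3.12, 3.12]. Speed limits (rad/s): [2.57, 2.57, 3.01, 3.14, 3.14, 3.14].

INTERFACE

Orientations are given as a rotation vector (axis times angle).
In Python, from workcell import bot gives the robot as it stands.
- The arm moves only by the tool apply_moves, never from a script. Its arguments are lists of equal length, an entry for each row: "angular": the turn, a rotation vector about the tool's x, y, z in rad, a list of three; "slide": the shift along the tool's x, y, z in units of 30 mm (1.0 is 30 mm), a list of three; "jaw": the finger opening in mm, from 0 to 88.1. A call has 1 to 10 rows; each row shifts and turns the commanded pose from where the row before left it, along the tool's axes as they then stand; what a row does not reach is not made up. A row lasts 1/12 s, in which the tool goes at most 41.7 mm and 7.16 degrees, less where a joint would pass 70% of its speed; a pose out of reach is approached as far as the arm can. A call is refused whole if a number of a shift passes 1 or a number of a turn 0.125, either way. A call with a gripper value outside its range is refused whole. The fingers move at their own pace and stop on an object; "newtons" is the grip in N (left out, the last holds). Time passes only in rows, so rows that do not move let the fingers close. It gives the time, the measured TCP pose, the force, the opening and the grip force at its end, in the units of the state.
- bot.sense(): the state, without advancing time (a new reading comes with each control period).
- bot.get_image(name): name is "scene" or "top"; returns (picture, depth): 400x640x3 uint8, blue, green, red; 400x640 float32, m along the optical axis (not along the pixel's ray), 0 where there is no reading.
- bot.calibration(name): a dict with "vfov" (degrees; the focal length in pixels is half the picture's height over the tangent of half this angle, whatever the lens; pixels are square), "cx", "cy" (the principal point, pixels), "R" (3x3) and "t" (3): a world point X has camera coordinates R X + t. Camera axes: x right, y down, z forward; pixel columns grow to the right and rows downward; lengths in m; the calibration is good to about 2 mm. A picture is of the moment at which its call begins. calibration takes no time and is no camera call.
- bot.finish_job(): hands the job in; it is judged then, once.
The state is a dict: "t": time; "joint_pos": joint angles; "qd": joint speeds; "joint_efforts": joint torques, N m; "ee_pos": TCP position; "eef_rot": TCP orientation; "ft_force": force on the tool from outside, world axes, zero at the start; "ft_torque": the same for the moment, N m; "finger_gap": finger opening in m; "grip_force": force on a finger pad.
Only numpy, scipy, OpenCV 4.12 (cv2) and the standard library are available. Lean on these libraries where they do the work, as an engineer would, in place of code of your own. Each camera call takes 0.05 s, during which the arm holds its last target. There are 200 camera calls.

TASK

Get the cool box ready to travel: take the cold pack out of the wire stand and lay it flat on the foam floor of the empty bay beside the row of vials, then swing the lid shut and press it down against its rubber seal until the front latch catches and holds it. Leave the sample pot and the glass bottle standing where they are.

Things in the scene. Friction and masses are not known exactly. Their poses are not given: they have to be found in the camera images.
- cool_box: Grey insulated box fixed on the counter at the right, 186 (x) x 212 (y) mm, walls 18 mm, rim 100 mm high with a soft rubber seal standing 11 mm above it. Origin: centre of its underside. x points from latch side to hinge side, y to the left. Right part of the hollow (local y -88 to -34 mm): foam 75 mm high with four vials up to 92 mm high. Shut lid: top 126 mm high. Front latch: 30 mm proud.
- bay_floor (a point): Middle of the foam floor of the empty bay in the box, at box-local (0, 27, 56) mm; axes as the box. The bay is 150 mm long (x), 122 mm wide (y) and 44 mm deep below the rim; towards the vials its side is only 19 mm high.
- lid (a joint): Lid angle, rad: 0 fully down (solid stop), 1.8 widest open; starts about upright. Stiff hinge (0.36 N m): it stays where left. The front edge meets the hook at about 0.08 and the seal at 0.04; pressing on from there takes up to about 14 N at lid_press, nearly down to 0, until the hook snaps over. Caught, it stays at about 0.01; not caught, it rises again above 0.02.
- lid_hinge (a point): Middle of the hinge line, box-local (98, 0, 104) mm. Axes are the lid's own: x from the front edge to the hinge within the lid, y along the hinge, z out of its top (outer) face. The lid is 214 mm wide (y), runs from 3 to 195 mm before the hinge, underside at z = 0, 20 mm thick (22 mm with its raised top panel).
- lid_press (a point): Point on the lid's top (outer) face, 170 mm before the hinge, mid-width, beside a narrow dark strip: press the shut lid down here. Axes as lid_hinge.
- latch (a joint): Sprung steel hook at the middle of the box's front, rad: 0 at rest or caught; the lid's steel bar pushes it outward to about 0.12 in passing, then it springs back by itself. It needs no handling. 30 mm wide, reaching 130 mm above the counter.
- cold_pack: Pale hard-shell cold pack, a rounded flat brick 130 mm long (own x), 28 mm thick (own y), 56 mm wide (own z), about 0.28 kg. Origin: middle of the long narrow edge it starts on. Starts standing on that edge in the wire stand (own z up), upper edge 62 mm above the counter. Either broad face may be up in the box, either end forward.
- pack_center (a point): Middle of the cold pack (28 mm above its origin along own z); axes as the pack.
- rack: Steel wire drying stand, fixed to the counter on the left. Origin: middle, on the counter; two slots run along its x axis, 38 mm apart, centred at local y +19 mm (holds the pack) and -19 mm (empty). Wires 110 mm long (x), 32 mm high; overall 110 x 98 mm. The pack stands on cross wires 6 mm above the counter. The counter between stand and box (about x 0.35 to 0.53, y 0 to 0.13) is free.
- pot: Sample pot with pale screw lid, 51 mm across, 74 mm tall, standing behind the free counter between stand and box. Origin: centre of its underside. A bystander.
- bottle: Small glass vial bottle, 39 mm across, 89 mm tall, standing on the left behind the wire stand. Origin: centre of its underside. A bystander.

How it is judged:
On the way:
1. with the lid still open, the cold pack lies flat on the bay floor (value of joint lid above 0.5 rad and x of pack_center in the frame of bay_floor between -0.016 and 0.016 m and y of pack_center in the frame of bay_floor between -0.04 and 0.04 m and z of pack_center in the frame of bay_floor between 0.008 and 0.02 m and (angle between pack_center's own y axis and vertical below 0.12 rad or angle between pack_center's own y axis and vertical above 3.02 rad)), for 0.2 s.
At the end, for the whole second after the job is handed in: The cold pack lies flat on the bay floor (level within 7 degrees, middle 8 to 20 mm above it, anywhere between the bay's walls); with nothing pressing on it the lid is held down by the hook (lid below 0.018 rad, hook below 0.04 rad); all at rest (value of joint lid below 0.018 rad and value of joint latch below 0.04 rad and velocity of joint lid below 0.05 rad/s and linear speed of cold_pack below 0.02 m/s and x of pack_center in the frame of bay_floor between -0.016 and 0.016 m and y of pack_center in the frame of bay_floor between -0.04 and 0.04 m and z of pack_center in the frame of bay_floor between 0.008 and 0.02 m and (angle between pack_center's own y axis and vertical below 0.12 rad or angle between pack_center's own y axis and vertical above 3.02 rad)); the robot touches nothing.
It fails at once if the sample pot is knocked over or shoved more than 40 mm (distance of pot from where it was at the start of the episode above 0.04 m or angle between pot's own z axis and vertical above 0.5 rad).
It fails at once if the glass bottle is knocked over or shoved more than 40 mm (distance of bottle from where it was at the start of the episode above 0.04 m or angle between bottle's own z axis and vertical above 0.5 rad).
It also fails if it takes over 61 s, if anything falls off the work surface, if the arm or the gripper's body presses on something with over 40 N, if the wrist force passes 120 N, or if a joint passes its speed limit or range.

## Working session

There is one attempt and no reset: what is moved stays moved. The work goes in short steps, Python scripts to look and compute and a tool call to move; the robot and the scene stay as the last step left them, time stands still between calls to the robot, and variables do not carry over. Pictures are saved under pics/ and viewed, at most 10 in all, crops included, and the job is handed in when it is done.

Besides the shell and the picture viewer there is one more tool, called as name(argument=value, ...) on one line, values as JSON. apply_moves: Moves the arm, as the interface text tells. Its arguments: {"type":"object","properties":{"angular":{"type":"array","items":{"type":"array","items":{"type":"number"}}},"slide":{"type":"array","items":{"type":"array","items":{"type":"number"}}},"jaw":{"type":"array","items":{"type":"number"}},"newtons":{"type":"number"}},"required":["angular","slide","jaw"]}

```bash
mkdir -p pics
python3 - <<'E'
from workcell import bot
import cv2,numpy as np
s=bot.sense(); print(s['t'],s['ee_pos'],s['eef_rot'],s['finger_gap'])
for n in('scene','top'):
    im,d=bot.get_image(n); cv2.imwrite(f'pics/{n}0.png',im); np.savez(f'{n}0.npz',im=im,d=d)
    c=bot.calibration(n); print(n,c)
E
```

```text
0.0 [ 0.23217986 -0.52547271  0.23784541] [-3.07227121e+00 -6.48125399e-01 -2.79021911e-05] 0.08807390058473195
scene {'vfov': 46.66001662731951, 'cx': 329.8154439401089, 'cy': 192.13677157548267, 'R': array([[-0.71842772, -0.69551759,  0.01081135],
       [-0.52279894,  0.52963684, -0.66795665],
       [ 0.45884951, -0.48553074, -0.74412165]]), 't': array([0.44240814, 0.28633602, 1.31183214])}
top {'vfov': 49.25043224547315, 'cx': 320.75839664610487, 'cy': 202.04512619684888, 'R': array([[-7.77279976e-04, -9.99978681e-01,  6.48323922e-03],
       [-9.96545792e-01,  2.36201226e-04, -8.30447375e-02],
       [ 8.30414358e-02, -6.52539378e-03, -9.96524731e-01]]), 't': array([0.1272508 , 0.5034418 , 1.22624517])}
```

View pics/scene0.png

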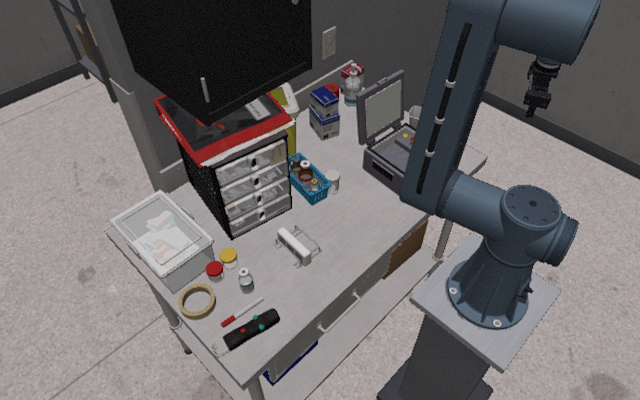

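View pics/top0.png

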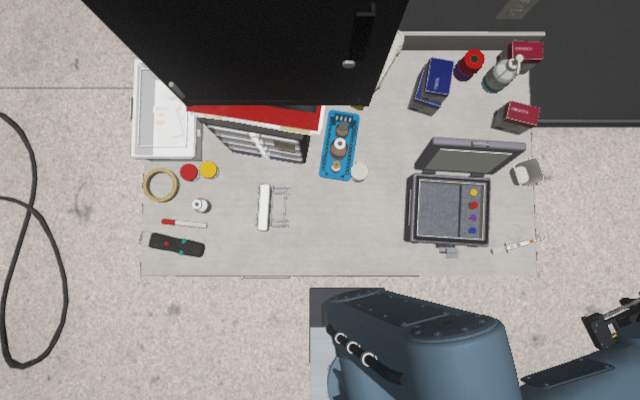

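The top view shows the pale pack at about (264,207), with the stand's free slot to its right. The box is at (448,210) with its lid behind at (470,155). The pot is at (359,172) and the bottle at (200,205).

```bash
cat > h.py <<'E'
import numpy as np,cv2
from workcell import bot
def cloud(n,d):
    c=bot.calibration(n); f=200/np.tan(np.radians(c['vfov']/2))
    v,u=np.mgrid[:400,:640]
    P=np.stack([(u-c['cx'])/f*d,(v-c['cy'])/f*d,d],-1)
    return (P-c['t'])@c['R']
def rect(P,m):
    q=(P[m][:,:2]*1000).astype(np.float32); r=cv2.minAreaRect(q)
    return len(q),[np.round(x,1).tolist() if not np.isscalar(x) else round(x,2) for x in (np.array(r[0]),np.array(r[1]),r[2])],np.round(np.median(q,0),1)
E
python3 - <<'E'
from h import *
for n in('top','scene'):
    z=np.load(n+'0.npz'); d=z['d'];im=z['im']; P=cloud(n,d)
    X,Y,Z=P[...,0],P[...,1],P[...,2]; ok=d>0
    tbl=ok&(X>.35)&(X<.5)&(Y>0)&(Y<.1)
    print(n,'table z',np.median(Z[tbl]))
    if n=='top':
        for k,(u,v) in dict(pack=(264,207),box=(448,210),lid=(470,145),pot=(359,172),bot=(200,205),cab=(250,80)).items(): print(k,P[v,u].round(3))
    reg=lambda a,b,c,e,f,g: ok&(X>a)&(X<b)&(Y>c)&(Y<e)&(Z>f)&(Z<g)
    print('pack top',rect(P,reg(.3,.6,.1,.3,.056,.068)&(im.min(-1)>150)), )
    print('rack',rect(P,reg(.32,.6,.08,.3,.012,.075)))
    print('rim',rect(P,reg(.25,.53,-.5,-.12,.092,.115)))
    m=reg(.25,.6,-.5,-.12,.05,.062); print('foam',rect(P,m),np.median(Z[m]))
    print('pot',rect(P,reg(.4,.65,-.06,.06,.068,.08)))
    print('bottle',rect(P,reg(.35,.6,.28,.4,.08,.095)))
    m=reg(.4,.8,-.5,-.12,.125,.34); A=P[m]; print('lid',len(A), np.percentile(A,[1,50,99],axis=0).round(3).tolist())
E
```

```text
top table z -1.9103117219032914e-06
pack [0.487 0.284 0.058]
box [ 0.478 -0.226  0.056]
lid [ 0.609 -0.207  0.297]
pot [0.582 0.022 0.077]
bot [0.49  0.453 0.089]
cab [0.649 0.242 0.592]
pack top (424, [[530.2, 237.1], [104.7, 231.6], 41.12], array([487.9, 286.3], dtype=float32))
rack (786, [[513.3, 191.4], [129.8, 255.7], 15.76], array([500.2, 276. ], dtype=float32))
rim (1170, [[445.3, -222.9], [205.9, 168.8], 89.88], array([ 411.3, -262.7], dtype=float32))
foam (2253, [[482.0, -311.5], [214.7, 379.5], 5.13], array([ 480.9, -202.2], dtype=float32)) 0.05621839016985876
pot (326, [[604.5, 28.6], [57.9, 89.8], 89.7], array([585. ,  27.7], dtype=float32))
bottle (0, [[0.0, 0.0], [0.0, 0.0], 0.0], array([nan, nan], dtype=float32))
lid 3349 [[0.573, -0.329, 0.13], [0.598, -0.207, 0.238], [0.797, -0.121, 0.304]]
scene table z -0.0031169776313174475
pack top (275, [[488.2, 286.6], [25.1, 128.0], 88.37], array([486.8, 287.5], dtype=float32))
rack (632, [[514.7, 191.0], [127.8, 258.7], 16.41], array([517.3, 281.9], dtype=float32))
rim (129, [[468.5, -220.6], [122.6, 201.0], 0.01], array([ 501. , -125.2], dtype=float32))
foam (526, [[580.5, -291.2], [146.6, 351.2], 27.24], array([ 508.9, -210.5], dtype=float32)) 0.055600685494014715
pot (162, [[599.3, 24.1], [55.7, 89.6], 79.35], array([586. ,  28.1], dtype=float32))
bottle (0, [[0.0, 0.0], [0.0, 0.0], 0.0], array([nan, nan], dtype=float32))
lid 2494 [[0.576, -0.327, 0.127], [0.597, -0.203, 0.216], [0.795, -0.121, 0.299]]
  return _methods._mean(a, axis=axis, dtype=dtype,
  ret = um.true_divide(
```

Run:
```python
from h import *
for n in('top','scene'):
    z=np.load(n+'0.npz'); d=z['d'];im=z['im']; P=cloud(n,d)
    X,Y,Z=P[...,0],P[...,1],P[...,2]; ok=d>0
    reg=lambda a,b,c,e,f,g: ok&(X>a)&(X<b)&(Y>c)&(Y<e)&(Z>f)&(Z<g)
    print(n,'pack',rect(P,reg(.4,.58,.255,.315,.057,.068)))
    print('rack',rect(P,reg(.4,.58,.19,.255,.015,.04)))
    print('foam',rect(P,reg(.39,.58,-.275,-.12,.050,.0615)))
    print('vialfoam',rect(P,reg(.39,.58,-.32,-.22,.07,.08)))
    print('rimF',rect(P,reg(.37,.43,-.34,-.1,.09,.115)))
    print('rimL',rect(P,reg(.37,.6,-.145,-.1,.09,.115)))
    print('latch',rect(P,reg(.3,.39,-.3,-.15,.06,.14)))
    print('pot',rect(P,reg(.54,.64,-.02,.06,.070,.08)))
    print('bottle',rect(P,reg(.44,.53,.4,.5,.08,.095)))
    m=reg(.53,.68,-.34,-.1,.135,.31);A=P[m]
    for zc in (.14,.17,.2,.23,.26,.28,.29,.3):
        q=A[abs(A[:,2]-zc)<.006]
        if len(q): print(zc,len(q),np.percentile(q[:,0],[2,50,98]).round(4),np.percentile(q[:,1],[1,99]).round(3))
    print('maxz',np.percentile(A[:,2],99.5))
    m=reg(.4,.68,-.1,.2,.4,.8)|reg(.4,.68,.2,.5,.3,.8)
    print('cab',P[m].min(0).round(3) if m.any() else None)
```

```text
top pack (432, [[484.4, 286.5], [27.4, 127.5], 87.08], array([483.9, 286.4], dtype=float32))
rack (60, [[490.5, 229.7], [4.2, 111.5], 86.87], array([490. , 230.6], dtype=float32))
foam (2103, [[478.7, -198.9], [112.9, 146.5], 86.36], array([ 478.3, -199.4], dtype=float32))
vialfoam (897, [[474.1, -266.2], [84.1, 146.9], 86.91], array([ 474.1, -275.4], dtype=float32))
rimF (767, [[401.0, -214.0], [212.6, 58.0], 89.99], array([ 395.6, -221.3], dtype=float32))
rimL (629, [[488.2, -128.7], [36.9, 196.5], 88.43], array([ 477.3, -122.7], dtype=float32))
latch (339, [[368.2, -228.3], [38.8, 143.4], 0.02], array([ 379. , -217.1], dtype=float32))
pot (283, [[593.0, 23.7], [54.8, 79.5], 76.52], array([584.8,  25.1], dtype=float32))
bottle (79, [[491.4, 462.4], [24.4, 24.5], 87.67], array([492.4, 462.3], dtype=float32))
0.14 118 [0.572  0.5777 0.5946] [-0.328 -0.12 ]
0.17 146 [0.5758 0.5823 0.6   ] [-0.326 -0.12 ]
0.2 156 [0.5808 0.5871 0.6043] [-0.328 -0.121]
0.23 167 [0.5855 0.5916 0.6097] [-0.33  -0.121]
0.26 178 [0.59   0.5965 0.6114] [-0.329 -0.122]
0.28 212 [0.5946 0.6015 0.6175] [-0.33  
[... 730 characters left out ...]
0], 0.0], array([nan, nan], dtype=float32))
pot (134, [[584.7, 27.5], [54.4, 59.6], 79.39], array([585.6,  26.9], dtype=float32))
bottle (71, [[494.2, 464.6], [24.9, 25.0], 17.81], array([493.1, 464.2], dtype=float32))
0.14 134 [0.575  0.5819 0.6022] [-0.329 -0.119]
0.17 148 [0.5785 0.587  0.6056] [-0.328 -0.119]
0.2 146 [0.5826 0.5913 0.6118] [-0.326 -0.119]
0.23 161 [0.5869 0.5956 0.6165] [-0.327 -0.119]
0.26 161 [0.5928 0.6005 0.6195] [-0.324 -0.12 ]
0.28 171 [0.5971 0.6054 0.6225] [-0.328 -0.12 ]
0.29 273 [0.5996 0.6107 0.6285] [-0.328 -0.119]
0.3 123 [0.6038 0.6129 0.6244] [-0.323 -0.121]
maxz 0.30399372817390446
cab [0.612 0.039 0.3  ]
  return _methods._mean(a, axis=axis, dtype=dtype,
  ret = um.true_divide(
```

apply_moves(angular=[[0, 0, 0.118], [0, 0, 0.118], [0, 0, 0.118], [0, 0, 0.118], [0, 0, 0], [0, 0, 0], [0, 0, 0], [0, 0, 0], [0, 0, 0], [0, 0, 0]], slide=[[0.4, -0.5, 0], [0.5, -0.8, 0], [0.5, -0.8, 0], [0.5, -0.8, 0], [0.4, -1, 0], [0.4, -1, 0], [0.4, -1, 0], [0.4, -1, 0], [0.4, -1, 0], [0.4, -1, 0]], jaw=[60, 60, 60, 60, 60, 60, 60, 60, 60, 60], newtons=30)

```text
t: 0.93
ee_pos: [0.3506, -0.2516, 0.2385]
eef_rot: [-3.14, 0.089, 0.0]
ft_force: [0.3, 0.0, 0.6]
finger_gap: 0.0599
grip_force: 0.0
```

```bash
cat > go.py <<'E'
import sys,numpy as np
from scipy.spatial.transform import Rotation as Ro
from workcell import bot
# go.py x y z yaw [tilt about tool x] [pitch about tool y]: remaining slide (units) and turn, tool axes
a=list(map(float,sys.argv[1:]))+[0,0]; s=bot.sense(); R=Ro.from_rotvec(s['eef_rot'])
T=Ro.from_euler('z',a[3])*Ro.from_rotvec([np.pi,0,0])*Ro.from_rotvec([a[4],0,0])*Ro.from_rotvec([0,a[5],0])
d=np.array(a[:3])-s['ee_pos']
print('t',round(s['t'],2),'pos',s['ee_pos'].round(4),'gap',round(s['finger_gap'],4),'grip',s['grip_force'],'F',np.round(s['ft_force'],1),'q',np.round(s['joint_pos'],2))
print('slide in now-frame',(R.inv().apply(d)/.03).round(2),'in target-frame',(T.inv().apply(d)/.03).round(2),'turn',(R.inv()*T).as_rotvec().round(3))
E
python3 go.py .485 .287 .12 -.055
```

```text
t 0.93 pos [ 0.3506 -0.2516  0.2385] gap 0.0599 grip 0.0 F [0.3 0.  0.6] q [-0.9  -0.16  1.95  0.    1.35  0.73]
slide in now-frame [  3.46 -18.18   3.95] in target-frame [  3.49 -18.17   3.95] turn [-0.     0.    -0.002]
```

apply_moves(angular=[[0, 0, 0], [0, 0, 0], [0, 0, 0], [0, 0, 0], [0, 0, 0], [0, 0, 0], [0, 0, 0], [0, 0, 0], [0, 0, 0], [0, 0, 0]], slide=[[0.2, -1, 0], [0.2, -1, 0], [0.2, -1, 0], [0.2, -1, 0], [0.2, -1, 0], [0.2, -1, 0], [0.2, -1, 0], [0.2, -1, 0], [0.2, -1, 0], [0.2, -1, 0]], jaw=[50, 50, 50, 50, 50, 50, 50, 50, 50, 50])

```text
t: 1.77
ee_pos: [0.4271, 0.0445, 0.2386]
eef_rot: [3.14, -0.088, -0.0]
ft_force: [0.3, -0.8, -0.2]
finger_gap: 0.0503
grip_force: 0.0
```

apply_moves(angular=[[0, 0, 0], [0, 0, 0], [0, 0, 0], [0, 0, 0], [0, 0, 0], [0, 0, 0], [0, 0, 0], [0, 0, 0], [0, 0, 0], [0, 0, 0]], slide=[[0.2, -1, 0.3], [0.2, -1, 0.4], [0.2, -1, 0.4], [0.2, -1, 0.4], [0.2, -1, 0.4], [0.2, -1, 0.4], [0.2, -1, 0.4], [0.1, -0.8, 0.4], [0, -0.4, 0.4], [0, 0, 0.4]], jaw=[50, 50, 50, 50, 50, 50, 50, 50, 50, 50])

```text
t: 2.6
ee_pos: [0.4856, 0.2882, 0.1206]
eef_rot: [-3.14, 0.084, 0.001]
ft_force: [-0.4, -0.3, -0.7]
finger_gap: 0.0502
grip_force: 0.0
```

```bash
python3 go.py .485 .2875 .039 -.055
```

```text
t 2.6 pos [0.4856 0.2882 0.1206] gap 0.0502 grip 0.0 F [-0.4 -0.3 -0.7] q [0.33 0.29 1.73 0.   1.12 1.95]
slide in now-frame [-0.02  0.02  2.72] in target-frame [-0.02  0.02  2.72] turn [-0.     0.     0.002]
```

apply_moves(angular=[[0, 0, 0], [0, 0, 0], [0, 0, 0], [0, 0, 0], [0, 0, 0], [0, 0, 0], [0, 0, 0], [0, 0, 0], [0, 0, 0], [0, 0, 0]], slide=[[0, 0, 0.7], [0, 0, 0.7], [0, 0, 0.7], [0, 0, 0.4], [0, 0, 0.2], [0, 0, 0], [0, 0, 0], [0, 0, 0], [0, 0, 0], [0, 0, 0]], jaw=[50, 50, 50, 50, 50, 50, 10, 10, 10, 10])

```text
t: 3.43
ee_pos: [0.4868, 0.2863, 0.0419]
eef_rot: [-3.14, 0.088, -0.003]
ft_force: [0.1, -0.3, 2.3]
finger_gap: 0.0278
grip_force: 29.9
```

apply_moves(angular=[[0, 0, 0], [0, 0, 0], [0, 0, 0], [0, 0, 0], [0, 0, 0], [0, 0, 0], [0, 0, 0]], slide=[[0, 0, 0], [0, 0, 0], [0, 0, -0.3], [0, 0, -0.5], [0, 0, -0.7], [0, 0, -0.7], [0, 0, -0.5]], jaw=[10, 10, 10, 10, 10, 10, 10])

```text
t: 4.02
ee_pos: [0.4858, 0.2861, 0.1233]
eef_rot: [-3.14, 0.088, -0.0]
ft_force: [0.3, -0.4, -2.1]
finger_gap: 0.0278
grip_force: 29.9
```

```bash
python3 go.py .44 .105 .1 -.055
python3 - <<'E'
from workcell import bot
import cv2
im,d=bot.get_image('scene'); cv2.imwrite('pics/s1.png',cv2.resize(im[180:300,200:400],None,fx=3,fy=3))
E
```

```text
t 4.02 pos [0.4858 0.2861 0.1233] gap 0.0278 grip 29.902619495987892 F [ 0.3 -0.4 -2.1] q [0.32 0.29 1.73 0.   1.12 1.95]
slide in now-frame [-1.19  6.11  0.78] in target-frame [-1.19  6.11  0.78] turn [-0.    -0.    -0.001]
```

View pics/s1.png

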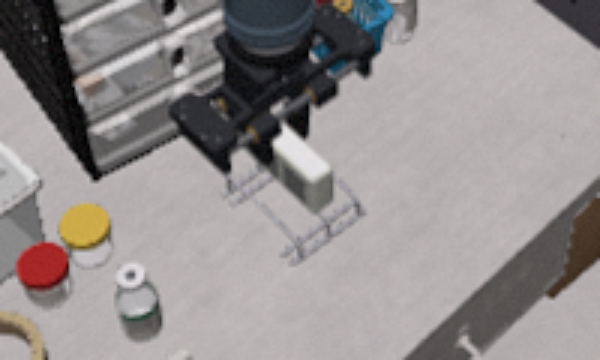

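The pack is held in the jaws above the stand, near (300,170) in the crop. I'll carry it to the free counter, tilt it and lay it down there.

apply_moves(angular=[[0, 0, 0], [0, 0, 0], [0, 0, 0], [0, 0, 0], [0, 0, 0], [0, 0, 0], [0, 0, 0], [0, 0, 0], [0.1, 0, 0], [0.1, 0, 0]], slide=[[-0.1, 0.5, 0], [-0.2, 0.9, 0], [-0.2, 1, 0], [-0.2, 1, 0], [-0.2, 1, 0], [-0.2, 1, 0], [-0.1, 0.8, 0], [0, 0.5, 0], [0, 0, 0], [0, 0, 0]], jaw=[10, 10, 10, 10, 10, 10, 10, 10, 10, 10])

```text
t: 4.9
ee_pos: [0.4385, 0.0877, 0.1218]
eef_rot: [-2.936, 0.081, -0.01]
ft_force: [-0.9, -0.3, -1.9]
finger_gap: 0.0281
grip_force: 29.9
```

apply_moves(angular=[[0.1, 0, 0], [0.1, 0, 0], [0.1, 0, 0], [0.1, 0, 0], [0.1, 0, 0], [0, 0, 0]], slide=[[0, 0, 0], [0, 0, 0], [0, 0, 0], [0, 0, 0], [0, 0, 0], [0, 0, 0]], jaw=[10, 10, 10, 10, 10, 10])

```text
t: 5.4
ee_pos: [0.438, 0.0859, 0.12]
eef_rot: [-2.436, 0.075, -0.023]
ft_force: [-0.4, -1.0, -3.4]
finger_gap: 0.0276
grip_force: 29.9
```

```bash
python3 go.py .44 .085 .04 -.055 .7
```

```text
t 5.4 pos [0.438  0.0859 0.12  ] gap 0.0276 grip 29.892960637807846 F [-0.4 -1.  -3.4] q [-0.53  0.18  2.07  0.63  1.33  0.8 ]
slide in now-frame [0.08 1.75 2.02] in target-frame [0.07 1.74 2.02] turn [-0.004 -0.001 -0.006]
```

apply_moves(angular=[[0, 0, 0], [0, 0, 0], [0, 0, 0], [0, 0, 0], [0, 0, 0], [0, 0, 0], [0, 0, 0], [0, 0, 0]], slide=[[0, 0.4, 0.46], [0, 0.45, 0.52], [0, 0.45, 0.52], [0, 0.25, 0.29], [0, 0.15, 0.17], [0, 0.05, 0.06], [0, 0, 0], [0, 0, 0]], jaw=[10, 10, 10, 10, 10, 10, 10, 10])

```text
t: 6.07
ee_pos: [0.439, 0.0862, 0.0421]
eef_rot: [-2.442, 0.068, -0.026]
ft_force: [-0.1, 0.4, -2.7]
finger_gap: 0.0273
grip_force: 29.9
```

```bash
python3 go.py .44 .085 .0375 -.055 .7
```

```text
t 6.07 pos [0.439  0.0862 0.0421] gap 0.0273 grip 29.89487249404192 F [-0.1  0.4 -2.7] q [-0.53  0.36  2.07  0.67  1.18  0.69]
slide in now-frame [0.03 0.13 0.09] in target-frame [0.03 0.13 0.09] turn [ 0.001 -0.001 -0.   ]
```

apply_moves(angular=[[0, 0, 0], [0, 0, 0], [0, 0, 0], [0, 0, 0], [0, 0, 0], [0, 0, 0], [0, 0, 0], [0, 0, 0], [0, 0, 0], [0, 0, 0]], slide=[[0, 0.05, 0.06], [0, 0.04, 0.05], [0, 0, 0], [0, 0, 0], [0, 0, -0.3], [0, 0, -0.6], [0, 0, -0.8], [0, 0, -0.8], [0, 0, -0.8], [0, 0, -0.5]], jaw=[10, 10, 38, 38, 38, 38, 38, 38, 38, 38])

```text
t: 6.9
ee_pos: [0.4353, 0.0108, 0.1268]
eef_rot: [-2.443, 0.069, -0.028]
ft_force: [0.8, -0.5, -0.9]
finger_gap: 0.038
grip_force: 0.0
```

```bash
python3 go.py .44 .07 .1 -.055
python3 - <<'E'
from workcell import bot
import cv2
im,d=bot.get_image('scene'); cv2.imwrite('pics/s2.png',cv2.resize(im[150:300,230:430],None,fx=3,fy=3))
E
```

```text
t 6.9 pos [0.4353 0.0108 0.1268] gap 0.038 grip 0.0 F [ 0.8 -0.5 -0.9] q [-0.68  0.2   2.01  0.56  1.41  0.72]
slide in now-frame [ 0.04 -0.94  1.96] in target-frame [ 0.05 -1.98  0.89] turn [-0.698 -0.003 -0.001]
```

View pics/s2.png

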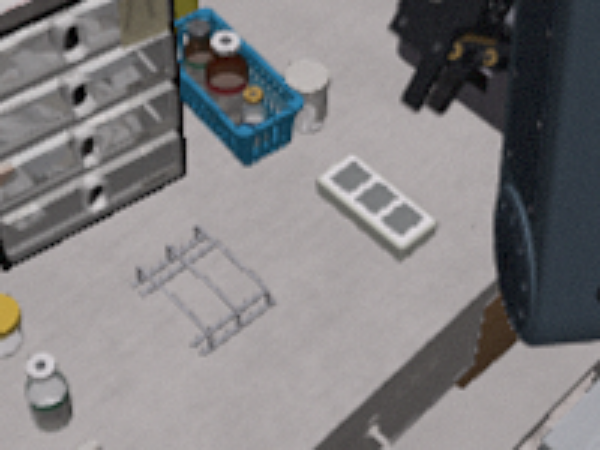

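The pack now lies flat on the free counter at crop (378,205). I'll untilt the tool and measure the pack.

apply_moves(angular=[[-0.1, 0, 0], [-0.1, 0, 0], [-0.1, 0, 0], [-0.1, 0, 0], [-0.1, 0, 0], [-0.1, 0, 0], [-0.1, 0, 0], [0, 0, 0]], slide=[[0, 0, 0], [0, 0, 0], [0, 0, 0], [0, 0, 0], [0, 0, 0], [0, 0, 0], [0, 0, 0], [0, 0, 0]], jaw=[76, 76, 76, 76, 76, 76, 76, 76])

```text
t: 7.62
ee_pos: [0.4343, 0.0151, 0.125]
eef_rot: [3.137, -0.082, 0.002]
ft_force: [-0.5, 0.1, -0.1]
finger_gap: 0.0757
grip_force: 0.0
```

```bash
python3 - <<'E'
from h import *
for n in('top','scene'):
    im,d=bot.get_image(n); P=cloud(n,d); X,Y,Z=P[...,0],P[...,1],P[...,2]
    m=(d>0)&(X>.3)&(X<.54)&(Y>-.05)&(Y<.2)&(Z>.02)&(Z<.034); print(n,rect(P,m))
E
python3 go.py .44 .07 .1 -.055
```

```text
top (232, [[439.0, 79.3], [44.8, 132.8], 80.42], array([401.1,  77.9], dtype=float32))
scene (572, [[440.1, 70.9], [57.5, 130.9], 85.74], array([436.7,  73. ], dtype=float32))
t 7.72 pos [0.4342 0.0142 0.1244] gap 0.076 grip 0.0 F [ 0.4 -0.8 -0.2] q [-0.24  0.01  2.05  0.    1.09  1.38]
slide in now-frame [ 0.1  -1.87  0.82] in target-frame [ 0.09 -1.87  0.81] turn [-0.002  0.001  0.002]
```

apply_moves(angular=[[0, 0, 0.005], [0, 0, 0.005], [0, 0, 0], [0, 0, 0], [0, 0, 0], [0, 0, 0], [0, 0, 0], [0, 0, 0], [0, 0, 0], [0, 0, 0]], slide=[[0.1, -0.5, 0], [0, -0.7, 0.2], [0, -0.5, 0.4], [0, -0.2, 0.6], [0, 0, 0.7], [0, 0, 0.7], [0, 0, 0.6], [0, 0, 0.4], [0, 0, 0.2], [0, 0, 0]], jaw=[76, 76, 76, 76, 76, 76, 76, 76, 76, 76])

```text
t: 8.55
ee_pos: [0.4398, 0.0688, 0.009]
eef_rot: [-3.138, 0.108, 0.006]
ft_force: [0.1, -0.4, 0.0]
finger_gap: 0.0761
grip_force: 0.0
```

```bash
python3 go.py .44 .071 .007 -.06
```

```text
t 8.55 pos [0.4398 0.0688 0.009 ] gap 0.0761 grip 0.0 F [ 0.1 -0.4  0. ] q [-0.11  0.27  2.06  0.    0.82  1.52]
slide in now-frame [ 0.   -0.07  0.07] in target-frame [ 0.   -0.07  0.07] turn [-0.001  0.004 -0.009]
```

apply_moves(angular=[[0, 0, 0], [0, 0, 0], [0, 0, 0], [0, 0, 0], [0, 0, 0], [0, 0, 0], [0, 0, 0], [0, 0, 0], [0, 0, 0], [0, 0, 0]], slide=[[0, 0, 0], [0, 0, 0], [0, 0, 0], [0, 0, 0], [0, 0, -0.3], [0, 0, -0.6], [0, 0, -0.9], [0, 0, -0.9], [0, 0, -0.9], [0, 0.3, -0.9]], jaw=[40, 40, 40, 40, 40, 40, 40, 40, 40, 40])

```text
t: 9.38
ee_pos: [0.4398, 0.0618, 0.1473]
eef_rot: [-3.139, 0.102, 0.0]
ft_force: [1.0, 0.6, -2.2]
finger_gap: 0.0559
grip_force: 30.0
```

```bash
python3 go.py .479 -.195 .19 -.06;  python3 - <<'E'
from h import *
for n in('top','scene'):
    im,d=bot.get_image(n); P=cloud(n,d); X,Y,Z=P[...,0],P[...,1],P[...,2]
    reg=lambda a,b,c,e,f,g: (d>0)&(X>a)&(X<b)&(Y>c)&(Y<e)&(Z>f)&(Z<g)
    print(n,'foam',rect(P,reg(.39,.58,-.275,-.12,.050,.0615)))
    for zc in (.105,.113): print('rim',zc,rect(P,reg(.37,.562,-.34,-.1,zc-.004,zc+.004)))
E
```

```text
t 9.38 pos [0.4398 0.0618 0.1473] gap 0.0559 grip 29.97065305709839 F [ 1.   0.6 -2.2] q [-0.13 -0.01  2.01  0.    1.14  1.51]
slide in now-frame [ 1.86  8.46 -1.43] in target-frame [ 1.82  8.47 -1.42] turn [-0.001  0.    -0.005]
top foam (2092, [[486.8, -185.9], [139.9, 162.1], 86.85], array([ 478.2, -199.3], dtype=float32))
rim 0.105 (614, [[473.8, -219.1], [209.9, 180.7], 87.47], array([ 480.3, -237.9], dtype=float32))
rim 0.113 (333, [[465.3, -217.4], [197.4, 188.4], 86.93], array([ 400.8, -209.7], dtype=float32))
scene foam (531, [[465.3, -211.5], [102.1, 202.3], 65.64], array([ 481. , -222.3], dtype=float32))
rim 0.105 (202, [[473.9, -215.0], [206.2, 174.2], 87.52], array([ 410.7, -199.3], dtype=float32))
rim 0.113 (96, [[443.5, -225.4], [191.2, 181.3], 60.15], array([ 396.8, -211.5], dtype=float32))
```

apply_moves(angular=[[0, 0, 0], [0, 0, 0], [0, 0, 0], [0, 0, 0], [0, 0, 0], [0, 0, 0], [0, 0, 0], [0, 0, 0], [0, 0, 0], [0, 0, 0]], slide=[[0.1, 0.6, -0.5], [0.2, 0.9, -0.5], [0.2, 1, -0.3], [0.2, 1, -0.1], [0.2, 1, 0], [0.2, 1, 0], [0.2, 1, 0], [0.2, 0.9, 0], [0.2, 0.7, 0], [0.1, 0.3, 0]], jaw=[40, 40, 40, 40, 40, 40, 40, 40, 40, 40])

```text
t: 10.32
ee_pos: [0.4773, -0.1964, 0.1863]
eef_rot: [-3.139, 0.108, 0.002]
ft_force: [0.8, -0.4, -1.9]
finger_gap: 0.0558
grip_force: 30.0
```

```bash
python3 go.py .479 -.195 .069 -.058;  python3 - <<'E'
from h import *
im,d=bot.get_image('top'); cv2.imwrite('pics/t3.png',cv2.resize(im[120:270,370:570],None,fx=3,fy=3))
for n in('top','scene'):
    im,d=bot.get_image(n);P=cloud(n,d); X,Y,Z=P[...,0],P[...,1],P[...,2]
    m=(d>0)&(X>.38)&(X<.57)&(Y>-.25)&(Y<-.14)&(Z>.17)&(Z<.22)&(im.min(-1)>110); print(n,rect(P,m))
E
```

```text
t 10.32 pos [ 0.4773 -0.1964  0.1863] gap 0.0558 grip 29.96987074613571 F [ 0.8 -0.4 -1.9] q [-0.62  0.1   1.8  -0.    1.23  1.02]
slide in now-frame [ 0.06 -0.05  3.91] in target-frame [ 0.05 -0.05  3.91] turn [-0.     0.001 -0.01 ]
top (155, [[493.2, -176.3], [45.6, 119.6], 60.82], array([ 529.9, -189.4], dtype=float32))
scene (60, [[483.4, -188.3], [48.0, 76.2], 87.83], array([ 469.5, -178.9], dtype=float32))
```

View pics/t3.png

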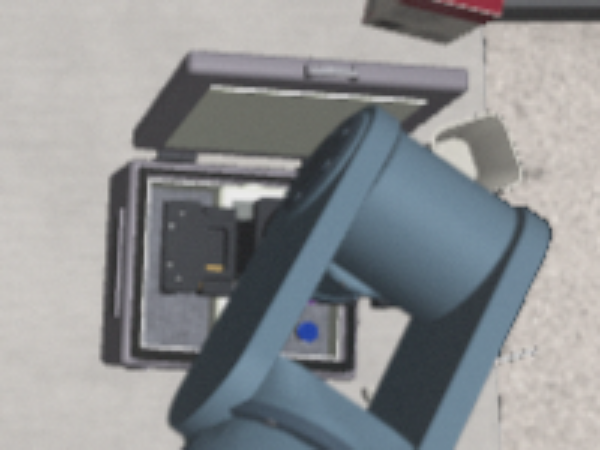

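The arm hides most of the box in this view, and the wrist near crop (370,110) may be close to the lid. I'll check the clearance.

Run:
```python
from h import *
for n in('top','scene'):
    im,d=bot.get_image(n);P=cloud(n,d); X,Y,Z=P[...,0],P[...,1],P[...,2]
    m=(d>0)&(X>.3)&(X<.7)&(Y>-.45)&(Y<-.1)&(Z>.22)&~((X>.57)&(Z<.31))
    A=P[m]
    for a in np.arange(.22,.6,.03):
        q=A[(A[:,2]>=a)&(A[:,2]<a+.03)]
        if len(q)>3: print(n,round(a,2),len(q),'xmax',np.percentile(q[:,0],99).round(3),'y at',q[np.argmax(q[:,0]),1].round(3))
```

```text
top 0.25 216 xmax 0.512 y at -0.104
top 0.28 614 xmax 0.515 y at -0.105
top 0.31 95 xmax 0.511 y at -0.169
top 0.34 64 xmax 0.511 y at -0.162
top 0.37 35 xmax 0.442 y at -0.176
top 0.4 32 xmax 0.448 y at -0.169
top 0.43 95 xmax 0.456 y at -0.164
top 0.46 202 xmax 0.534 y at -0.161
top 0.49 862 xmax 0.542 y at -0.171
top 0.52 3231 xmax 0.533 y at -0.17
top 0.55 1370 xmax 0.494 y at -0.142
top 0.58 1315 xmax 0.387 y at -0.1
scene 0.22 9 xmax 0.482 y at -0.218
scene 0.25 203 xmax 0.517 y at -0.107
scene 0.28 343 xmax 0.516 y at -0.113
scene 0.31 146 xmax 0.513 y at -0.16
scene 0.34 137 xmax 0.511 y at -0.157
scene 0.37 156 xmax 0.511 y at -0.176
scene 0.4 154 xmax 0.525 y at -0.173
scene 0.43 19 xmax 0.515 y at -0.143
scene 0.46 105 xmax 0.535 y at -0.159
scene 0.49 166 xmax 0.544 y at -0.169
scene 0.52 285 xmax 0.537 y at -0.164
scene 0.55 77 xmax 0.498 y at -0.138
```

apply_moves(angular=[[0, 0, 0], [0, 0, 0], [0, 0, 0], [0, 0, 0], [0, 0, 0], [0, 0, 0], [0, 0, 0], [0, 0, 0], [0, 0, 0], [0, 0, 0]], slide=[[0.05, -0.05, 0.3], [0, 0, 0.6], [0, 0, 0.6], [0, 0, 0.6], [0, 0, 0.6], [0, 0, 0.5], [0, 0, 0.4], [0, 0, 0.2], [0, 0, 0.1], [0, 0, 0]], jaw=[40, 40, 40, 40, 40, 40, 40, 40, 40, 40])

```text
t: 11.4
ee_pos: [0.4792, -0.1924, 0.0701]
eef_rot: [-3.139, 0.103, 0.001]
ft_force: [0.7, -0.8, -1.6]
finger_gap: 0.0558
grip_force: 30.0
```

```bash
python3 go.py .479 -.195 .066 -.058
```

```text
t 11.4 pos [ 0.4792 -0.1924  0.0701] gap 0.0558 grip 29.970196187496185 F [ 0.7 -0.8 -1.6] q [-0.61  0.28  1.87  0.    0.99  1.02]
slide in now-frame [0.   0.09 0.14] in target-frame [-0.    0.09  0.14] turn [-0.     0.001 -0.008]
```

apply_moves(angular=[[0, 0, 0], [0, 0, 0], [0, 0, 0], [0, 0, 0], [0, 0, 0], [0, 0, 0], [0, 0, 0], [0, 0, 0], [0, 0, 0], [0, 0, 0]], slide=[[0, 0, 0.08], [0, 0, 0.06], [0, 0, 0], [0, 0, 0], [0, 0, 0], [0, 0, -0.3], [0, 0, -0.7], [0, 0, -0.9], [0, 0, -1], [0, 0, -1]], jaw=[40, 40, 66, 66, 66, 66, 66, 66, 66, 66])

```text
t: 12.23
ee_pos: [0.479, -0.1928, 0.1851]
eef_rot: [-3.14, 0.104, 0.0]
ft_force: [0.8, -0.4, 0.8]
finger_gap: 0.0661
grip_force: 0.0
```

apply_moves(angular=[[0, 0, 0], [0, 0, 0], [0, 0, 0], [0, 0, 0], [0, 0, 0], [0, 0, 0], [0, 0, 0]], slide=[[-0.8, 0, -0.8], [-0.8, 0, -0.8], [-0.8, 0, -0.8], [-0.8, 0, -0.3], [-0.7, 0, 0], [-0.4, 0, 0], [0, 0, 0]], jaw=[0, 0, 0, 0, 0, 0, 0])

```text
t: 12.82
ee_pos: [0.3492, -0.1843, 0.2654]
eef_rot: [3.138, -0.106, 0.002]
ft_force: [1.3, 0.2, 0.2]
finger_gap: 0.0218
grip_force: 0.0
```

```bash
python3 go.py .36 -.225 .3 -.058;  python3 - <<'E'
from h import *
im,d=bot.get_image('scene'); cv2.imwrite('pics/s4.png',cv2.resize(im[60:210,330:480],None,fx=4,fy=4))
for n in('top','scene'):
    im,d=bot.get_image(n);P=cloud(n,d); X,Y,Z=P[...,0],P[...,1],P[...,2]
    m=(d>0)&(X>.39)&(X<.57)&(Y>-.25)&(Y<-.14)&(Z>.078)&(Z<.09)&(im.min(-1)>90); print(n,rect(P,m),np.percentile(Z[m],[5,50,95]))
E
```

```text
t 12.82 pos [ 0.3492 -0.1843  0.2654] gap 0.0218 grip 0.0 F [1.3 0.2 0.2] q [-0.79 -0.28  1.99 -0.    1.43  0.85]
slide in now-frame [ 0.45  1.33 -1.15] in target-frame [ 0.44  1.33 -1.15] turn [ 0.002 -0.001 -0.009]
top (971, [[481.7, -190.5], [103.9, 141.8], 87.25], array([ 476.4, -191.2], dtype=float32)) [0.0796251  0.0839595  0.08810505]
scene (414, [[492.0, -204.9], [138.2, 95.1], 3.11], array([ 490.6, -188.1], dtype=float32)) [0.07926031 0.08341541 0.08766273]
```

View pics/s4.png

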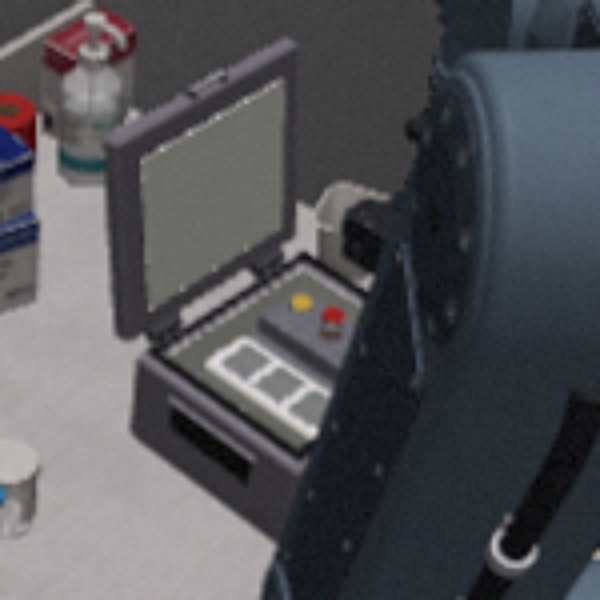

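The pack lies flat in the bay: it shows at crop (275,375) and its top is at z ≈ 0.084. Next I check for obstacles behind the lid before going behind it.

Run:
```python
from h import *
for n in('top','scene'):
    z=np.load(n+'0.npz'); P=cloud(n,z['d']); A=P[(z['d']>0)]
    A=A[(A[:,2]>.03)&(A[:,1]>-.36)&(A[:,1]<-.08)]
    for x in np.arange(.56,.86,.02):
        q=A[(A[:,0]>=x)&(A[:,0]<x+.02)]
        if len(q): print(n,x.round(2),len(q),'zmax',q[:,2].max().round(3),'y',q[q[:,2]>.15][:,1].min(initial=9).round(2),q[q[:,2]>.15][:,1].max(initial=-9).round(2))
```

```text
top 0.56 701 zmax 0.192 y -0.33 -0.22
top 0.58 1574 zmax 0.296 y -0.33 -0.12
top 0.6 1053 zmax 0.308 y -0.33 -0.12
top 0.62 116 zmax 0.299 y -0.24 -0.12
top 0.74 17 zmax 0.102 y 9.0 -9.0
top 0.76 513 zmax 0.168 y -0.2 -0.14
top 0.78 286 zmax 0.171 y -0.21 -0.14
top 0.8 261 zmax 0.169 y -0.21 -0.14
top 0.82 281 zmax 0.17 y -0.21 -0.15
top 0.84 361 zmax 0.169 y -0.22 -0.15
scene 0.56 434 zmax 0.198 y -0.33 -0.24
scene 0.58 1460 zmax 0.293 y -0.33 -0.12
scene 0.6 785 zmax 0.308 y -0.33 -0.12
scene 0.62 65 zmax 0.3 y -0.31 -0.12
scene 0.74 1 zmax 0.064 y 9.0 -9.0
scene 0.76 368 zmax 0.168 y -0.2 -0.14
scene 0.78 251 zmax 0.169 y -0.21 -0.14
scene 0.8 157 zmax 0.167 y -0.21 -0.14
scene 0.82 174 zmax 0.17 y -0.21 -0.15
scene 0.84 222 zmax 0.169 y -0.21 -0.15
```

apply_moves(angular=[[0, 0, 0], [0, 0, 0], [0, 0, 0], [0, 0, 0], [0, 0, 0], [0, 0, 0], [0, 0, 0], [0, 0, 0], [0, 0, 0]], slide=[[0, 0, -0.8], [0, 0, -1], [0, 0, -1], [0.5, 0.3, -1], [0.8, 0.4, -0.3], [1, 0.4, 0], [1, 0.2, 0], [1, 0, 0], [0.8, 0, 0]], jaw=[0, 0, 0, 0, 0, 0, 0, 0, 0])

```text
t: 13.72
ee_pos: [0.5034, -0.2336, 0.3862]
eef_rot: [-3.139, 0.103, 0.001]
ft_force: [0.2, -0.2, 0.3]
finger_gap: 0.0006
grip_force: 0.0
```

apply_moves(angular=[[0, 0, 0], [0, 0, 0], [0, 0, 0], [0, 0, 0], [0, 0, 0], [0, 0, 0], [0, 0, 0]], slide=[[0.8, -0.1, 0], [1, -0.1, 0], [1, -0.2, 0], [1, -0.2, 0], [1, 0, 0], [0.6, 0, 0], [0, 0, 0]], jaw=[0, 0, 0, 0, 0, 0, 0])

```text
t: 14.3
ee_pos: [0.6667, -0.2252, 0.3839]
eef_rot: [-3.138, 0.1, 0.003]
ft_force: [-0.4, 0.1, -1.1]
finger_gap: 0.0006
grip_force: 0.0
```

```bash
python3 go.py .665 -.225 .265 -.058
```

```text
t 14.3 pos [ 0.6667 -0.2252  0.3839] gap 0.0006 grip 0.0 F [-0.4  0.1 -1.1] q [-0.49  0.41  1.04  0.    1.7   1.14]
slide in now-frame [-0.05  0.    3.96] in target-frame [-0.06 -0.    3.96] turn [-0.002  0.002 -0.006]
```

apply_moves(angular=[[0, 0, 0], [0, 0, 0], [0, 0, 0], [0, 0, 0], [0, 0, 0], [0, 0, 0], [0, 0, 0], [0, 0, 0], [0, 0, 0], [0, 0, 0]], slide=[[0, 0, 0.4], [0, 0, 0.7], [0, 0, 0.8], [0, 0, 0.8], [0, 0, 0.7], [0, 0, 0.5], [-0.2, 0, 0], [-0.4, 0, 0], [-0.4, 0, 0], [-0.4, 0, 0]], jaw=[0, 0, 0, 0, 0, 0, 0, 0, 0, 0])

```text
t: 15.13
ee_pos: [0.6212, -0.2235, 0.2717]
eef_rot: [3.139, -0.104, 0.005]
ft_force: [2.5, 0.8, 1.6]
finger_gap: 0.0002
grip_force: 1.4
```

```bash
python3 go.py .548 -.222 .266 -.058
```

```text
t 15.13 pos [ 0.6212 -0.2235  0.2717] gap 0.0002 grip 1.3616167259897338 F [2.5 0.8 1.6] q [-0.52  0.34  1.34  0.    1.45  1.11]
slide in now-frame [-2.44  0.11  0.18] in target-frame [-2.44  0.09  0.19] turn [ 0.001 -0.003 -0.008]
```

apply_moves(angular=[[0, 0, 0], [0, 0, 0], [0, 0, 0], [0, 0, 0], [0, 0, 0], [0, 0, 0], [0, 0, 0], [0, 0, 0], [0, 0, 0], [0, 0, 0]], slide=[[-0.4, 0, 0], [-0.4, 0, 0], [-0.4, 0, 0.03], [-0.4, 0, 0.05], [-0.4, 0, 0.05], [-0.4, 0, 0.08], [-0.39, 0, 0.12], [-0.39, 0, 0.15], [-0.39, 0, 0.18], [-0.39, 0, 0.2]], jaw=[0, 0, 0, 0, 0, 0, 0, 0, 0, 0])

```text
t: 15.97
ee_pos: [0.5024, -0.2158, 0.2461]
eef_rot: [3.138, -0.104, 0.005]
ft_force: [1.3, 0.1, 1.0]
finger_gap: 0.0008
grip_force: 0.8
```

```bash
python3 go.py .463 -.22 .215 -.058;  python3 - <<'E'
from h import *
im,d=bot.get_image('scene'); cv2.imwrite('pics/s5.png',cv2.resize(im[60:210,330:480],None,fx=4,fy=4))
E
```

```text
t 15.97 pos [ 0.5024 -0.2158  0.2461] gap 0.0008 grip 0.801532351761125 F [1.3 0.1 1. ] q [-0.62  0.11  1.67 -0.    1.36  1.01]
slide in now-frame [-1.31  0.22  1.03] in target-frame [-1.3   0.21  1.04] turn [ 0.002 -0.003 -0.008]
```

View pics/s5.png

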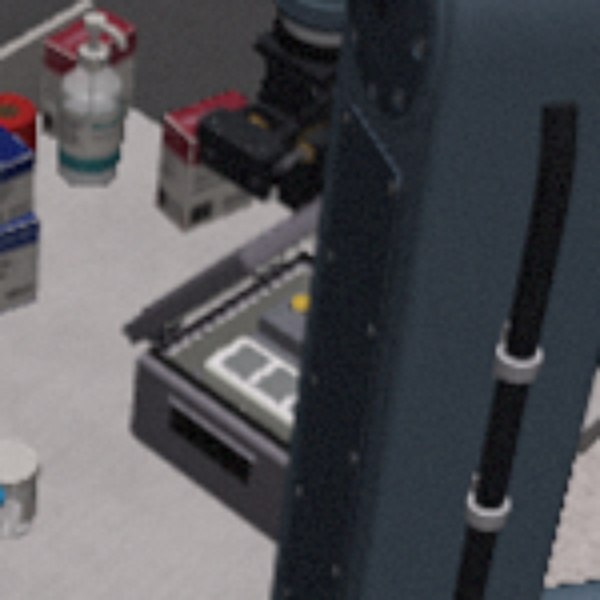

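The lid is swinging down; its left edge runs from crop (130,330) to (310,220). I continue along the arc.

apply_moves(angular=[[0, 0, 0], [0, 0, 0], [0, 0, 0], [0, 0, 0], [0, 0, 0], [0, 0, 0], [0, 0, 0], [0, 0, 0], [0, 0, 0], [0, 0, 0]], slide=[[-0.35, 0.05, 0.22], [-0.33, 0.05, 0.25], [-0.32, 0.05, 0.27], [-0.3, 0.05, 0.3], [-0.26, 0, 0.33], [-0.23, 0, 0.34], [-0.2, 0, 0.34], [-0.17, 0, 0.34], [-0.1, 0, 0.3], [-0.1, 0, 0.25]], jaw=[0, 0, 0, 0, 0, 0, 0, 0, 0, 0])

```text
t: 16.85
ee_pos: [0.4316, -0.2168, 0.1555]
eef_rot: [3.14, -0.104, -0.0]
ft_force: [-0.7, -0.1, 0.5]
finger_gap: 0.0006
grip_force: 0.3
```

```bash
python3 go.py .412 -.219 .14 -.058
```

```text
t 16.85 pos [ 0.4316 -0.2168  0.1555] gap 0.0006 grip 0.34050371818011627 F [-0.7 -0.1  0.5] q [-0.71  0.07  1.91 -0.    1.16  0.93]
slide in now-frame [-0.65  0.12  0.52] in target-frame [-0.65  0.11  0.52] turn [ 0.     0.    -0.008]
```

apply_moves(angular=[[0, 0, 0], [0, 0, 0], [0, 0, 0], [0, 0, 0], [0, 0, 0], [0, 0, 0]], slide=[[-0.2, 0, 0.15], [-0.2, 0, 0.15], [-0.15, 0, 0.12], [-0.1, 0, 0.1], [0, 0, 0.1], [0, 0, 0.05]], jaw=[0, 0, 0, 0, 0, 0])

```text
t: 17.35
ee_pos: [0.4114, -0.2155, 0.1365]
eef_rot: [-3.14, 0.104, 0.004]
ft_force: [-9.8, 2.8, 12.8]
finger_gap: 0.0007
grip_force: 5.9
```

```bash
python3 go.py .411 -.219 .126 -.058;  python3 - <<'E'
from h import *
im,d=bot.get_image('scene'); cv2.imwrite('pics/s6.png',cv2.resize(im[60:210,330:480],None,fx=4,fy=4))
E
```

```text
t 17.35 pos [ 0.4114 -0.2155  0.1365] gap 0.0007 grip 5.861019655567361 F [-9.8  2.8 12.8] q [-0.74  0.06  1.97 -0.    1.12  0.9 ]
slide in now-frame [-0.    0.12  0.35] in target-frame [-0.01  0.12  0.35] turn [-0.     0.003 -0.008]
```

View pics/s6.png

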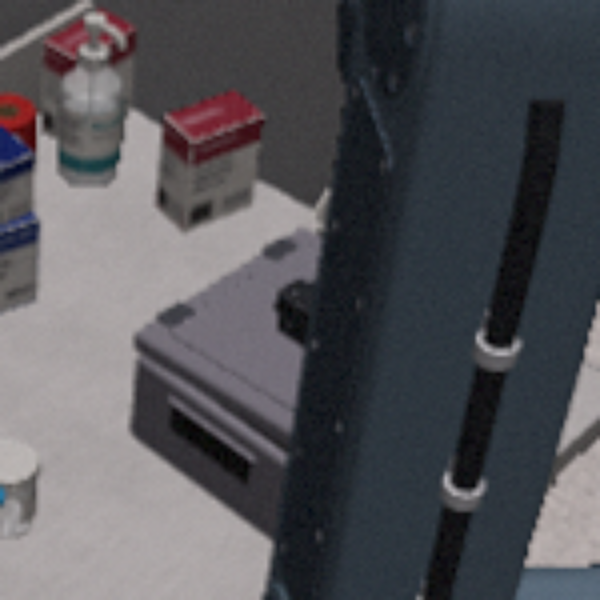

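The lid is nearly shut and the tip is on its top face at about crop (295,310). The force is rising at the hook. I press on slowly.

apply_moves(angular=[[0, 0, 0], [0, 0, 0], [0, 0, 0], [0, 0, 0]], slide=[[-0.05, 0, 0.06], [-0.05, 0, 0.06], [0, 0, 0.06], [0, 0, 0]], jaw=[0, 0, 0, 0])

```text
t: 17.73
ee_pos: [0.4103, -0.2156, 0.1313]
eef_rot: [3.139, -0.104, 0.003]
ft_force: [2.4, 1.2, 3.0]
finger_gap: 0.0002
grip_force: 1.5
```

```bash
python3 go.py .411 -.219 .126 -.058
```

```text
t 17.73 pos [ 0.4103 -0.2156  0.1313] gap 0.0002 grip 1.5223149916617729 F [2.4 1.2 3. ] q [-0.74  0.06  1.98  0.    1.1   0.9 ]
slide in now-frame [0.03 0.11 0.18] in target-frame [0.03 0.11 0.18] turn [ 0.001 -0.002 -0.008]
```

apply_moves(angular=[[0, 0, 0], [0, 0, 0], [0, 0, 0], [0, 0, 0]], slide=[[0, 0, 0.05], [0, 0, 0.05], [0, 0, 0.05], [0, 0, 0]], jaw=[0, 0, 0, 0])

```text
t: 18.07
ee_pos: [0.4097, -0.2155, 0.1266]
eef_rot: [3.14, -0.104, 0.0]
ft_force: [0.5, 2.0, 6.7]
finger_gap: 0.0002
grip_force: 3.0
```

apply_moves(angular=[[0, 0, 0], [0, 0, 0], [0, 0, 0]], slide=[[0, 0, 0.04], [0, 0, 0.03], [0, 0, 0]], jaw=[0, 0, 0])

```text
t: 18.32
ee_pos: [0.4095, -0.2155, 0.1249]
eef_rot: [3.14, -0.104, -0.001]
ft_force: [-2.3, 3.1, 9.9]
finger_gap: 0.0002
grip_force: 5.2
```

apply_moves(angular=[[0, 0, 0], [0, 0, 0], [0, 0, 0]], slide=[[0, 0, 0.04], [0, 0, 0.03], [0, 0, 0]], jaw=[0, 0, 0])

```text
t: 18.57
ee_pos: [0.4095, -0.2155, 0.1242]
eef_rot: [3.14, -0.103, -0.001]
ft_force: [-7.8, 7.4, 25.5]
finger_gap: 0.0006
grip_force: 12.4
```

apply_moves(angular=[[0, 0, 0], [0, 0, 0], [0, 0, 0]], slide=[[0, 0, 0.03], [0, 0, 0.03], [0, 0, 0]], jaw=[0, 0, 0])

```text
t: 18.82
ee_pos: [0.4095, -0.2156, 0.1239]
eef_rot: [3.14, -0.103, -0.002]
ft_force: [-14.8, 11.6, 40.1]
finger_gap: 0.0004
grip_force: 20.2
```

apply_moves(angular=[[0, 0, 0], [0, 0, 0], [0, 0, 0], [0, 0, 0], [0, 0, 0], [0, 0, 0], [0, 0, 0], [0, 0, 0], [0, 0, 0], [0, 0, 0]], slide=[[0, 0, -0.1], [0, 0, -0.3], [0, 0, -0.7], [0, 0, -1], [0, 0.6, -1], [0, 1, -0.6], [-0.2, 1, 0], [-0.2, 1, 0], [-0.2, 1, 0], [0, 0.4, 0]], jaw=[0, 0, 0, 0, 0, 0, 0, 0, 0, 0])

```text
t: 19.65
ee_pos: [0.3801, -0.367, 0.2311]
eef_rot: [3.139, -0.108, -0.002]
ft_force: [-0.6, -0.2, 0.1]
finger_gap: 0.0004
grip_force: 0.0
```

Run:
```python
from h import *
for n in('top','scene'):
    im,d=bot.get_image(n);P=cloud(n,d); X,Y,Z=P[...,0],P[...,1],P[...,2]
    if n=='top': cv2.imwrite('pics/t7.png',cv2.resize(im[150:270,390:550],None,fx=4,fy=4))
    m=(d>0)&(X>.395)&(X<.56)&(Y>-.32)&(Y<-.125)&(Z>.1)&(Z<.16)
    A=P[m]; c=np.linalg.lstsq(np.c_[A[:,:2],np.ones(len(A))],A[:,2],rcond=None)[0]
    print(n,len(A),'slope',c[:2].round(4),'z at press',(c@[.411,-.219,1]).round(4))
```

```text
top 4654 slope [-0.0112  0.0021] z at press 0.1278
scene 1010 slope [-0.018  -0.0039] z at press 0.128
```

View pics/t7.png

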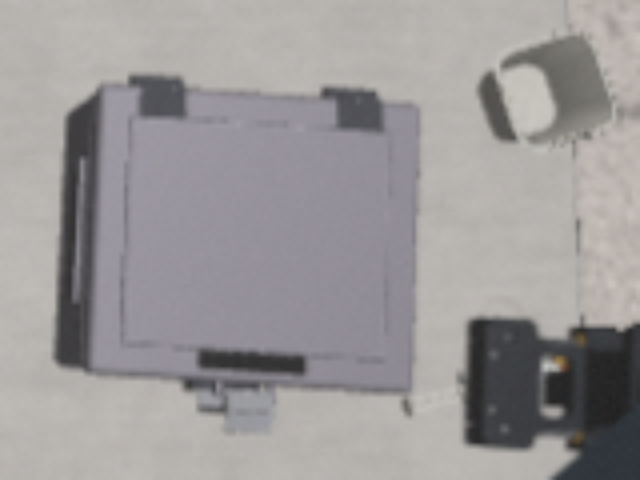

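The lid is shut: the top view shows it flat with the hook over its front edge at (240,400). The slope is about 0.011 rad, which matches the caught angle, so I hand in.

apply_moves(angular=[[0, 0, 0], [0, 0, 0], [0, 0, 0]], slide=[[0, 0, 0], [0, 0, 0], [0, 0, 0]], jaw=[0, 0, 0])

```text
t: 20.0
ee_pos: [0.3821, -0.3623, 0.2311]
eef_rot: [-3.139, 0.101, 0.0]
ft_force: [-0.2, 0.4, 1.2]
finger_gap: 0.0003
grip_force: 0.0
```

```bash
python3 -c "
from workcell import bot
print(bot.finish_job())"
```

```text
the job is handed in; nothing more can be done
None
```

I handed the job in at about 20 s: the cold pack lay flat in the bay when last seen, and the lid is shut with the hook apparently caught (lid at about 0.011 rad by camera). I never moved near the pot or bottle, and no verdict came back.

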